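# Run the larger tape out to the square

### The job

Two sprung tape measures stand on feet on the worktop of this kitchen that is being fitted. Take the larger tape by its end piece and pull it straight out until the end piece stands over the middle of the steel blade of the joiner's square that marks the cut-out, and hold it still there for about two seconds so that the length can be read. Then ease the tape all the way back in without letting it snap back, and let go; leave the smaller tape's blade in its case.

Things in the scene. Friction and masses are not known exactly. Their poses are not given: they have to be found in the camera images.
- big_end (a point): Middle of the larger tape's end piece, 39 mm above the worktop: an upright black block with steel top and face, 18 mm long (x), 30 wide (y), 30 high (24 to 54 mm above the worktop), on a yellow blade 25 mm wide. x is level, the direction in which the blade pulls out, away from the case; z up. It moves along x only. Pinch it from above across its width (y).
- big_blade (a joint): How far the larger tape's blade is out, m: 0 fully in (its start), at most 0.17. A spring pulls it in with 3 N at 0, 5 N at 0.17; let go, it flies back. Grey case 70 mm long, 44 wide, top 84 mm above the worktop, fixed on a steel foot; its front is 35 mm behind (-x of) the end piece's middle when the blade is in.
- small_blade (a joint): The same for the smaller tape, to be left at 0: same materials and kind of foot, but the case is 46 mm long, 30 wide, top 60 mm above the worktop; blade 14 mm wide, end piece 18 mm wide. The tapes stand 0.2 to 0.33 m apart, side by side, either one on the left.
- square: Joiner's square, fixed flat on the worktop. Thin steel blade (20 x 170 x 2 mm) across the larger tape's line, 80 to 140 mm ahead of where its end piece starts. Origin: on the worktop, mid-width of the blade, below the tape's line; x: pulling direction; y: along the blade. Dark wooden stock (110 x 22 mm, 16 high) lies 80 to 102 mm to the +y side.
Not all that is in view belongs to the job. What is shaped like the part that bears big_end but orange is not meant.

How it is judged:
By the outcome, as a careful person would: the job done as asked, in the order asked, and still so for the second after the job is handed in, with the robot touching nothing.
It also fails if it takes over 37 s, if anything falls off the work surface, if the arm or the gripper's body presses on something with over 40 N, if the wrist force passes 120 N, or if a joint passes its speed limit or range.

### The arm

A 6-joint arm with a two-finger parallel gripper is mounted at the origin on the work surface. World frame = base frame: x ahead of the robot, y to its left, z up, the work surface at z = 0. Lengths are in mm, angles in rad, forces in N, time in s.
With the tool pointing down it reaches from about 325 to 925 mm from the base axis. Payload 3.1 kg.
Tool frame: the origin (TCP) lies at the very end of the fingers, on their centre line; the grasp point (between the pads) lies 19 mm behind it (grip_point_offset is the distance from the TCP to the grasp point, in mm); x points along the fingers, y is the direction in which the jaws open and shut, and the axes are right-handed (so a half turn about x gives the same grasp; the last joint's range is limited). The gripper opens to 85 mm and grips with 20 to 120 N. Pads are 22 mm wide; open, the fingers measure 114 mm over their backs; the gripper's body (76 mm by 85 mm) begins 54 mm behind the grasp point. The pads swing forward as they close: fully open they stand 13 mm farther back than shut.
Start: joints at [1.021, 0.217, 1.613, -0, 1.311, -0.112], TCP at [264.951, 566.074, 199.3] pointing down, gripper open.
Joint ranges: [-2.75, 2.75], [-0.78, 2.1], [0.31, 2.55], [-1.13, 4.27], [0.13, 2.63], [-2.58, 2.58]. Speed limits (rad/s): [2.79, 2.79, 3.14, 3.14, 3.14, 3.14].

### API

Orientations are given as a rotation vector (axis times angle).
In Python, from plant import * gives the robot as it stands.
- The arm moves only by the tool carry_out, never from a script. Its argument "motion" is a list of rows, each a list of 3 entries, a list of its own where there are three numbers: the closure in counts, from 0 (fully open) to 255 (shut), then the shift along the tool's x, y, z in mm, then the turn, a rotation vector about the tool's x, y, z in rad. In form: [[grip, [x, y, z], [ax, ay, az]], ...]. A call has 1 to 10 rows; each row is the pose to reach, as a shift and turn from the pose commanded when the call began, along the tool's axes at that moment; what a row does not reach only later rows make up. A row lasts 1/8 s, in which the tool goes at most 62.5 mm and 10.7 degrees, less where a joint would pass 70% of its speed; a pose out of reach is approached as far as the arm can. A call with a gripper value outside its range is refused whole. The fingers move at their own pace and stop on an object; the grip force is fixed at half the most. Time passes only in rows, so rows that repeat a pose let the fingers close. It gives the time, the measured TCP pose, the force and the opening at its end, in the units of the state.
- state(): the state, without advancing time (a new reading comes with each control period).
- camera(name): name is "scene" or "side" or "wrist"; returns a dict with "pixels" (420x560x3 uint8, red, green, blue), "fx", "fy", "cx", "cy" (pixels), "R" (3x3) and "t" (3): a world point X has camera coordinates R X + t. Camera axes: x right, y down, z forward; pixel columns grow to the right and rows downward; lengths in mm; the calibration is good to about 2 mm. The wrist camera is an equidistant fisheye: a pixel r from the principal point sees the ray r / f radians off the axis. A picture is of the moment at which its call begins. There is no depth.
- job_done(): hands the job in, once; it reports no verdict.
The state is a dict: "t": time; "joint_positions": joint angles; "qvel": joint speeds; "joint_torque": joint torques, N m; "tcp_pos": TCP position; "orientation": TCP orientation; "contact_force": force on the tool from outside, world axes, zero at the start; "moment": the same for the moment, N m; "gripper_width": finger opening in mm.
Only numpy, scipy, OpenCV 4.12 (cv2) and the standard library are available. Lean on these libraries where they do the work, as an engineer would, in place of code of your own. Each camera call takes 0.05 s, during which the arm holds its last target. There are 200 camera calls.

## Working session

There is one attempt and no reset: what is moved stays moved. The work goes in short steps, Python scripts to look and compute and a tool call to move; the robot and the scene stay as the last step left them, time stands still between calls to the robot, and variables do not carry over. Pictures are saved under pics/ and viewed, about 8 in all and at most 12, crops included, and the job is handed in when it is done.

Besides the shell and the picture viewer there is one more tool, called after "Emit:" as name(argument=value, ...), one argument or row to a line, values as JSON. carry_out: Moves the arm, as the interface text tells. Its arguments: {"type":"object","properties":{"motion":{"type":"array","items":{"type":"array"}}},"required":["motion"]}

```bash
mkdir -p pics
cat > h.py <<'E'
from plant import *
import numpy as np, cv2, pickle
def snap(n,f):
    c=camera(n); pickle.dump(c,open(f'pics/{f}.pkl','wb')); cv2.imwrite(f'pics/{f}.png',np.ascontiguousarray(np.array(c['pixels'])[:,:,::-1])); return c
def load(f): return pickle.load(open(f'pics/{f}.pkl','rb'))
def ray(c,u,v,fish=False):
    R=np.array(c['R']);t=np.array(c['t'])
    x=(u-c['cx'])/c['fx'];y=(v-c['cy'])/c['fy']
    if fish:
        r=np.hypot(x,y); d=np.array([np.sin(r)*x/max(r,1e-9),np.sin(r)*y/max(r,1e-9),np.cos(r)])
    else: d=np.array([x,y,1.])
    return -R.T@t, R.T@d
def onz(c,u,v,z,fish=False):
    o,d=ray(c,u,v,fish); return o+d*(z-o[2])/d[2]
def proj(c,X):
    p=np.array(c['R'])@np.array(X)+np.array(c['t']); return c['cx']+c['fx']*p[0]/p[2], c['cy']+c['fy']*p[1]/p[2]
E
python3 - <<'E'
from h import *
a=snap('scene','s0');b=snap('side','d0');w=snap('wrist','w0')
for c in(a,b,w):print(np.round(-np.array(c['R']).T@np.array(c['t'])),np.round(np.array(c['R'])[2],2),c['fx'])
print(state())
E
```

```text
[1064.  -21.  715.] [-0.6   0.18 -0.78] 459.7867268611921
[ 479. -621.  887.] [ 0.09  0.66 -0.74] 509.45658176319444
[189. 600. 373.] [ 0.29 -0.14 -0.95] 325.19226210127806
{'t': 0.15, 'joint_positions': array([ 1.02080024e+00,  2.17577084e-01,  1.61458993e+00,  1.62205884e-05,
        1.31133641e+00, -1.12170184e-01]), 'qvel': array([-0.00101782, -0.00149124, -0.0034538 ,  0.00097617, -0.00086215,
        0.0005941 ]), 'joint_torque': array([-1.33600105e-05, -3.97444654e+01, -3.04416132e+01, -2.32715056e-04,
        5.84568203e-03, -1.76950635e-05]), 'tcp_pos': array([264.57083777, 565.4640341 , 198.25793851]), 'orientation': array([ 0.34197853,  1.54402324, -0.34482781]), 'contact_force': array([ 0.28055482, -0.76934332,  0.43895008]), 'moment': array([-0.01118875, -0.02829438,  0.02342207]), 'gripper_width': 85.49402799089665}
```

View pics/s0.png

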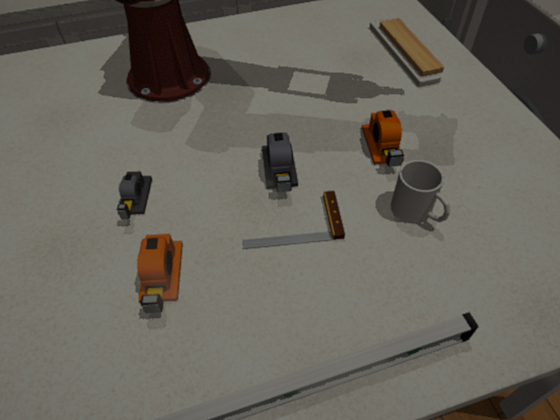

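View pics/d0.png

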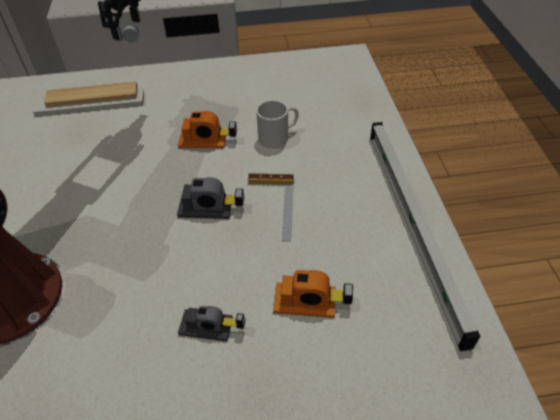

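The scene view shows the big grey tape at (281,155) with its end piece at (283,182). The small grey tape is at (132,190), end piece (125,208). The square's blade runs (243,244) to (330,237), with its stock at (334,214). Things that could be mistaken for the target end piece: the small grey one (125,208), orange ones at (152,302) and (395,157). The side view agrees: big end (239,198), square blade (288,212). By the description (grey, larger, square's blade ahead of it) I choose scene (283,182), and check it in a close crop.

Run:
```python
from h import *
a=cv2.imread('pics/s0.png')[120:260,230:360];b=cv2.imread('pics/d0.png')[160:260,170:310]
A=cv2.resize(a,None,fx=4,fy=4,interpolation=cv2.INTER_CUBIC)[:560];B=cv2.resize(b,(800-520,200),interpolation=cv2.INTER_CUBIC)
B=cv2.resize(b,None,fx=4,fy=4,interpolation=cv2.INTER_CUBIC)
cv2.imwrite('pics/c1.png',A);cv2.imwrite('pics/c2.png',B)
```

```text
(no output)
```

View pics/c1.png

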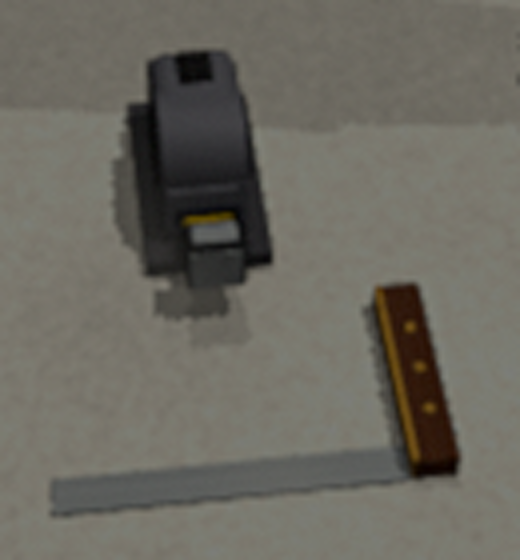

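View pics/c2.png

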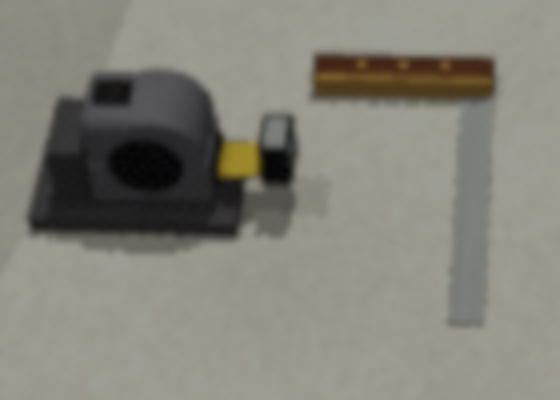

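Both crops show the grey case with a yellow blade and a steel-topped end piece: top centre c1 (215,232), c2 (279,133). The square's blade ends are clear in both.

Run:
```python
from h import *
a=load('s0');b=load('d0')
A=lambda u,v,z:onz(a,230+(u+.5)/4-.5,120+(v+.5)/4-.5,z)[:2].round(1)
B=lambda u,v,z:onz(b,170+(u+.5)/4-.5,160+(v+.5)/4-.5,z)[:2].round(1)
print('top',A(215,232,54),B(279,133,54))
print('topcorn A',[A(*p,54) for p in((188,222),(238,220),(240,243),(191,246))])
print('topcorn B',[B(*p,54) for p in((265,115),(293,115),(293,150),(264,151))])
print('blade A',[A(*p,2) for p in((53,482),(55,514),(395,449),(405,479))])
print('blade B',[B(*p,2) for p in((461,100),(492,100),(448,325),(483,325))])
print('stock A',[A(*p,16) for p in((376,287),(416,284),(411,465),(456,460))])
print('stock B',[B(*p,16) for p in((315,55),(494,57),(315,78),(494,80))])
print('base B',[B(*p,2) for p in((30,228),(238,232))])
print('small', onz(a,125,206,30)[:2].round(),onz(b,240,319,30)[:2].round())
print('mug',onz(a,415,215,0)[:2].round())
import scipy.spatial.transform as T
print(T.Rotation.from_rotvec(state()['orientation']).as_matrix().round(3))
```

```text
top [484.2 160.3] [487.1 157.4]
topcorn A [array([473.8, 149.8]), array([480.2, 173.4]), array([494.9, 169.5]), array([489.3, 146.4])]
topcorn B [array([480.6, 172.4]), array([496.1, 169.9]), array([493.5, 143.4]), array([477.6, 145.2])]
blade A [array([566.7,  53. ]), array([584.6,  49.2]), array([599., 213.]), array([616.7, 211.1])]
blade B [array([598.1, 215. ]), array([616.5, 211.9]), array([565.2,  48.9]), array([584. ,  45.8])]
stock A [array([511.8, 235.9]), array([516.2, 255.6]), array([619. , 212.1]), array([622.9, 233. ])]
stock B [array([515. , 253.3]), array([621.3, 233.9]), array([512.9, 234. ]), array([618.1, 214.8])]
base B [array([340.5, 155.7]), array([457.4, 133.5])]
small [ 438. -146.] [ 458. -141.]
mug [613. 390.]
[[-0.001  0.424  0.906]
 [-0.002  0.906 -0.424]
 [-1.    -0.002 -0.   ]]
```

Emit:
carry_out(
  motion=[
    [0,[10,-31,41],[-0.03,0,0]],
    [0,[15,-61,83],[-0.06,0,0]],
    [0,[20,-92,124],[-0.09,0,0]],
    [0,[25,-122,166],[-0.12,0,0]],
    [0,[30,-153,207],[-0.15,0,0]],
    [0,[35,-184,248],[-0.18,0,0]],
    [0,[45,-214,290],[-0.21,0,0]],
    [0,[55,-245,331],[-0.243,0,0]],
    [0,[65,-275,373],[-0.243,0,0]],
    [0,[65,-275,373],[-0.243,0,0]],
  ],
)

```text
t: 1.4
tcp_pos: [486.7, 155.9, 133.3]
orientation: [0.156, 1.567, -0.158]
contact_force: [0.5, -0.1, -0.1]
gripper_width: 85.3
```

Run:
```python
from h import *
import scipy.spatial.transform as T
w=snap('wrist','w1');s=state();print(s['t'],s['tcp_pos'],T.Rotation.from_rotvec(s['orientation']).as_matrix().round(3))
i=cv2.imread('pics/w1.png');cv2.imwrite('pics/w1b.png',cv2.resize(i,(800,600),interpolation=cv2.INTER_CUBIC))
```

```text
1.45 [486.0950569  157.57803075 133.60181234] [[-0.002  0.197  0.98 ]
 [ 0.     0.98  -0.197]
 [-1.    -0.    -0.002]]
```

View pics/w1b.png

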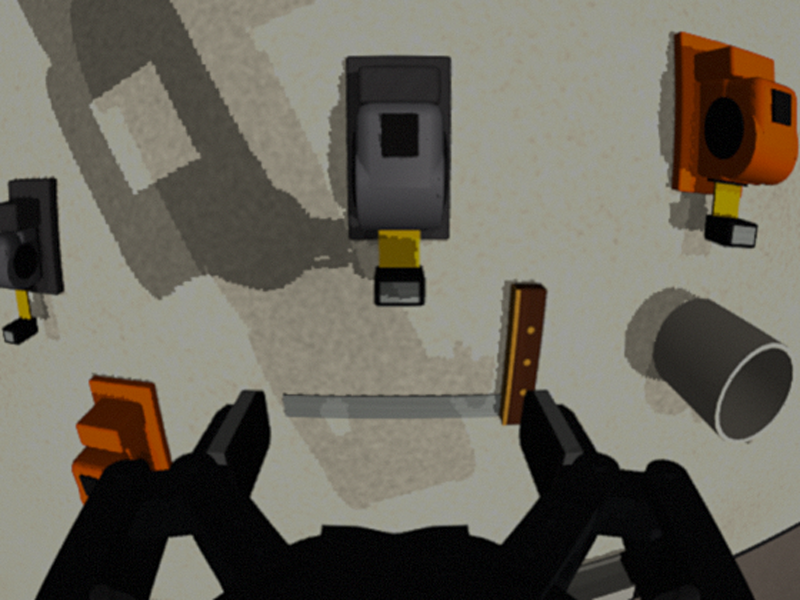

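The wrist view shows the tape aligned with the tool: end piece top at (400,292), square blade between rows 395 and 417, columns 284 to 497. Now a refinement from this view.

Run:
```python
from h import *
w=load('w1');th=np.arctan2(-.197,.98);U=np.array([[np.cos(th),np.sin(th)],[-np.sin(th),np.cos(th)]])
P=lambda u,v,z:onz(w,(u+.5)*.7-.5,(v+.5)*.7-.5,z,True)[:2]
def show(n,*ps):
    for p in ps: q=P(*p);print(n,q.round(1),'along/across',(U@q).round(1))
show('top',(378,281,54),(422,281,54),(378,304,54),(423,304,54),(400,292,54))
show('blade',(284,394,2),(284,417,2),(495,395,2),(495,417,2),(400,395,2),(400,417,2))
show('foot',(348,238,2),(449,238,2),(347,57,2),(450,57,2))
print('tcp',U@state()['tcp_pos'][:2])
```

```text
top [475.5 147.6] along/across [437.1 238.4]
top [480.4 172.2] along/across [437.1 263.5]
top [489.1 144.7] along/across [451.  238.2]
top [494.2 170.2] along/across [451.  264.3]
top [484.4 158.6] along/across [443.7 250.9]
blade [563.9  51.9] along/across [542.7 162. ]
blade [584.5  45.3] along/across [564.1 159.6]
blade [596.7 211.7] along/across [543.3 325.1]
blade [617.2 209.6] along/across [563.7 327.1]
blade [581. 140.] along/across [542.  251.7]
blade [600.6 136.1] along/across [562.  251.8]
foot [456.4 129.1] along/across [422.  216.5]
foot [469.8 195.6] along/across [422.  284.4]
foot [337.6 153.7] along/across [300.7 217.3]
foot [350.6 218.9] along/across [300.6 283.7]
tcp [445.50651639 250.28620413]
```

Emit:
carry_out(
  motion=[
    [0,[40,0,-1],[0,0,0]],
    [0,[80,0,-1],[0,0,0]],
    [0,[105,0,-1],[0,0,0]],
    [0,[113,0,-1],[0,0,0]],
    [255,[113,0,-1],[0,0,0]],
    [255,[113,0,-1],[0,0,0]],
    [255,[113,0,-1],[0,0,0]],
    [255,[113,0,-1],[0,0,0]],
    [255,[113,0,-1],[0,0,0]],
    [255,[113,0,-1],[0,0,0]],
  ],
)

```text
t: 2.7
tcp_pos: [486.0, 159.1, 22.0]
orientation: [0.153, 1.564, -0.153]
contact_force: [-0.4, 0.4, 5.2]
gripper_width: 0.1
```

Run:
```python
from h import *
s=state();print(s['t'],s['tcp_pos'],s['gripper_width'],s['contact_force'])
snap('wrist','w2');snap('side','d2')
i=cv2.imread('pics/w2.png');j=cv2.resize(cv2.imread('pics/d2.png')[140:260,170:330],(560,420))
cv2.imwrite('pics/c3.png',cv2.resize(np.hstack([i,j]),(800,300)))
```

```text
2.7 [485.9580993  159.10224777  22.04664037] 0.057460884466852984 [-0.38462486  0.39982994  5.21946124]
```

View pics/c3.png

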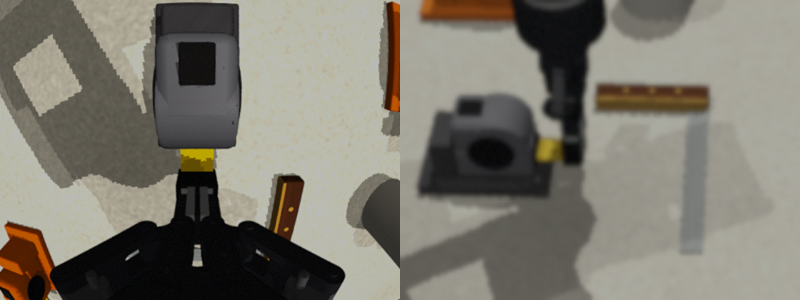

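The left half shows the fingers close together behind the yellow blade. The right half shows a black block at (572,150) right under the fingers. A width of 0.1 contradicts a grasp of 30 mm, so I take a closer look.

Run:
```python
from h import *
snap('scene','s2')
i=cv2.imread('pics/w2.png')[190:400,180:380];j=cv2.imread('pics/d2.png')[150:230,200:276];k=cv2.imread('pics/s2.png')[100:220,226:340]
f=lambda x:cv2.convertScaleAbs(cv2.resize(x,(400,420),interpolation=cv2.INTER_CUBIC),alpha=2.2)
cv2.imwrite('pics/c4.png',cv2.resize(np.hstack([f(i),f(j),f(k)]),(800,280)))
print(state()['gripper_width'],state()['contact_force'])
```

```text
0.3035588599046697 [-0.02175866 -0.63751957  5.33781913]
```

View pics/c4.png

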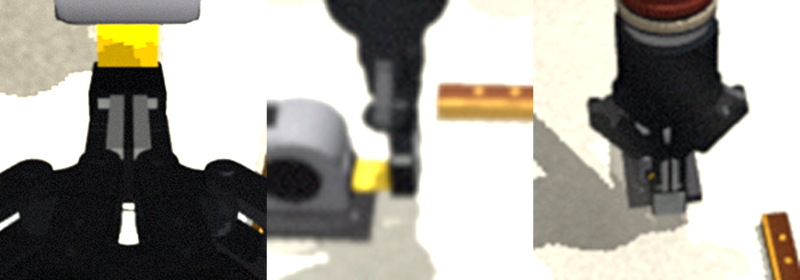

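Run:
```python
from h import *
import plant
print([n for n in dir(plant) if not n.startswith('_')], getattr(plant,'grip_point_offset',None))
s=state();p=s['tcp_pos'];print(s['t'],p)
for f in('s2','d2'):
    c=load(f)
    for z in (22,39,54,80):print(f,z,np.round(proj(c,[p[0],p[1],z]),1))
# triangulate tip: scene c4 right panel (665,192), side panel (403,150)
def px(u,v,k,x0,y0,w,h): return x0+(u-k*266.7)/266.7*w, y0+v/280*h
a=px(668,192,2,226,100,114,120);b=px(403,148,1,200,150,76,80);print(a,b)
o1,d1=ray(load('s2'),*a);o2,d2=ray(load('d2'),*b)
k=np.linalg.lstsq(np.c_[d1,-d2],o2-o1,rcond=None)[0];print(o1+d1*k[0],o2+d2*k[1])
```

```text
['Unreachable', 'camera', 'grip_point_offset', 'job_done', 'state'] 18.700000000000003
2.85 [485.93536695 159.09489767  22.0152968 ]
s2 22 [283.2 189.2]
s2 39 [283.1 183.5]
s2 54 [283.1 178.4]
s2 80 [283.  169.1]
d2 22 [239.9 201.9]
d2 39 [239.3 196.9]
d2 54 [238.8 192.4]
d2 80 [237.9 184.3]
(283.53430821147356, 182.28571428571428) (238.84064491938508, 192.28571428571428)
[489.27309159 158.89626615  46.25328849] [486.09427377 163.03928913  50.1053676 ]
```

The fingers shut just above the block, which stands unmoved, so the tips look higher than the reported TCP. I open and look.

Emit:
carry_out(
  motion=[
    [0,[0,0,0],[0,0,0]],
    [0,[0,0,0],[0,0,0]],
    [0,[0,0,0],[0,0,0]],
    [0,[0,0,0],[0,0,0]],
    [0,[0,0,0],[0,0,0]],
  ],
)

```text
t: 3.48
tcp_pos: [484.8, 158.9, 20.9]
orientation: [0.153, 1.566, -0.153]
contact_force: [-0.1, -1.1, 0.2]
gripper_width: 85.1
```

Run:
```python
from h import *
snap('scene','s3');snap('side','d3');snap('wrist','w3')
i=cv2.imread('pics/w3.png')[100:420,80:480];j=cv2.imread('pics/d3.png')[130:230,190:290];k=cv2.imread('pics/s3.png')[100:220,226:346]
f=lambda x,w:cv2.convertScaleAbs(cv2.resize(x,(w,400),interpolation=cv2.INTER_CUBIC),alpha=2.2)
cv2.imwrite('pics/c5.png',cv2.resize(np.hstack([f(i,500),f(j,400),f(k,400)]),(800,246)))
s=state();print(s['t'],s['gripper_width'],s['contact_force'],s['tcp_pos'])
```

```text
3.625 85.58670499413618 [-0.14390791  0.78807102 -0.20440173] [485.09636495 159.05279464  21.18262093]
```

View pics/c5.png

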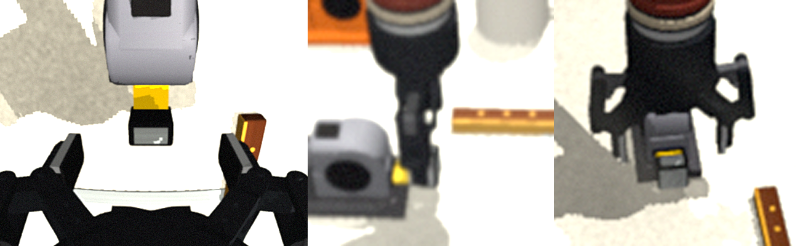

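Run:
```python
from h import *
s=state();p=s['tcp_pos']
w=load('w3');d=load('d3');sc=load('s3')
yv=np.array([.197,.98,0]);xv=np.array([.98,-.197,0])
for off in(-46,46):
  for z in(22,35,45,54,65):
    X=np.array([p[0],p[1],z])+off*yv
    ud=np.array(proj(d,X));us=np.array(proj(sc,X))
    q=np.array(w['R'])@X+np.array(w['t']);r=np.hypot(q[0],q[1]);th=np.arctan2(r,q[2]);uw=np.array([w['cx'],w['cy']])+w['fx']*th*q[:2]/r
    print(off,z,'panel side',np.round((ud-[190,130])*2.46+[308,0]),'scene',np.round((us-[226,100])*2.05+[554,0]),'wrist',np.round((uw-[80,100])*[500/400*800/1300,400/320*246/400]))
```

```text
-46 22 panel side [425. 215.] scene [624. 187.] wrist [ 93. 114.]
-46 35 panel side [423. 206.] scene [623. 178.] wrist [ 90. 122.]
-46 45 panel side [422. 198.] scene [623. 171.] wrist [ 87. 128.]
-46 54 panel side [422. 192.] scene [622. 164.] wrist [ 84. 135.]
-46 65 panel side [421. 184.] scene [622. 156.] wrist [ 80. 143.]
46 22 panel side [435. 141.] scene [718. 178.] wrist [210. 115.]
46 35 panel side [434. 132.] scene [718. 169.] wrist [214. 122.]
46 45 panel side [433. 124.] scene [718. 162.] wrist [217. 129.]
46 54 panel side [432. 117.] scene [719. 156.] wrist [220. 135.]
46 65 panel side [431. 109.] scene [719. 148.] wrist [225. 144.]
```

Projected positions show the open fingertips at z of about 60 in all three views, about 28 mm higher than the reported TCP implies (22 + 13). Sideways and along they are right. I go 28 mm lower and grip again, watching force and opening.

Emit:
carry_out(
  motion=[
    [0,[10,0,0],[0,0,0]],
    [0,[20,0,0],[0,0,0]],
    [0,[28,0,0],[0,0,0]],
    [0,[28,0,0],[0,0,0]],
    [255,[28,0,0],[0,0,0]],
    [255,[28,0,0],[0,0,0]],
    [255,[28,0,0],[0,0,0]],
    [255,[28,0,0],[0,0,0]],
    [255,[28,0,0],[0,0,0]],
  ],
)

```text
t: 4.75
tcp_pos: [485.5, 158.9, -6.1]
orientation: [0.153, 1.565, -0.153]
contact_force: [-1.2, -2.6, 4.2]
gripper_width: 29.1
```

Run:
```python
from h import *
snap('scene','s4');snap('side','d4');snap('wrist','w4')
i=cv2.imread('pics/w4.png')[100:420,80:480];j=cv2.imread('pics/d4.png')[130:230,190:290];k=cv2.imread('pics/s4.png')[100:220,226:346]
f=lambda x,w:cv2.convertScaleAbs(cv2.resize(x,(w,400),interpolation=cv2.INTER_CUBIC),alpha=2.2)
cv2.imwrite('pics/c6.png',cv2.resize(np.hstack([f(i,500),f(j,400),f(k,400)]),(800,246)))
s=state();print(s['t'],s['gripper_width'],s['contact_force'],s['tcp_pos'])
```

```text
4.9 29.031319940398255 [-1.51148325 -2.2291354   5.39633143] [485.49780684 158.88745265  -6.10516525]
```

View pics/c6.png

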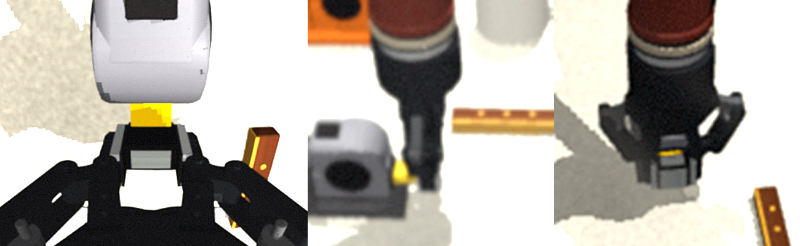

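Now held: opening 29 mm, with the pads on both sides of the block in the wrist panel. Pull 109 mm.

Emit:
carry_out(
  motion=[
    [255,[0,0,6],[0,0,0]],
    [255,[0,0,17],[0,0,0]],
    [255,[0,0,30],[0,0,0]],
    [255,[0,0,44],[0,0,0]],
    [255,[0,0,58],[0,0,0]],
    [255,[0,0,72],[0,0,0]],
    [255,[0,0,86],[0,0,0]],
    [255,[0,0,98],[0,0,0]],
    [255,[0,0,106],[0,0,0]],
    [255,[0,0,109],[0,0,0]],
  ],
)

```text
t: 6.15
tcp_pos: [591.6, 137.7, -6.1]
orientation: [0.153, 1.568, -0.154]
contact_force: [-4.9, -2.2, 8.4]
gripper_width: 28.9
```

Run:
```python
from h import *
snap('scene','s5');snap('side','d5');snap('wrist','w5')
i=cv2.imread('pics/w5.png')[60:380,80:480];j=cv2.imread('pics/d5.png')[150:250,210:310];k=cv2.imread('pics/s5.png')[160:280,236:356]
f=lambda x,w:cv2.convertScaleAbs(cv2.resize(x,(w,400),interpolation=cv2.INTER_CUBIC),alpha=2.2)
cv2.imwrite('pics/c7.png',cv2.resize(np.hstack([f(i,500),f(j,400),f(k,400)]),(800,246)))
s=state();print(s['t'],s['gripper_width'],s['contact_force'],s['tcp_pos'])
p=s['tcp_pos'];print('along',p[0]*.98-p[1]*.197)
```

```text
6.3 29.042316681591444 [-4.28118908 -1.66561395  8.5960706 ] [591.49522384 137.7480499   -6.08422722]
along 552.5289535323533
```

View pics/c7.png

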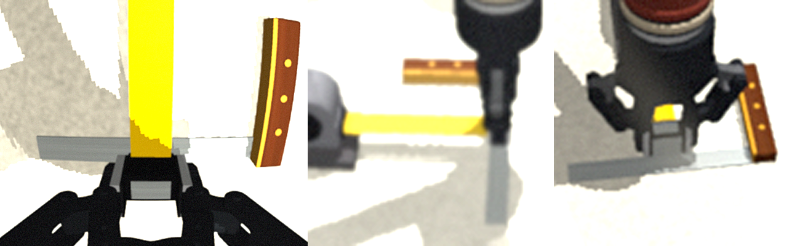

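The tape is out and the end piece stands over the blade in the side and scene panels. I measure it in the wrist view while it holds.

Run:
```python
from h import *
w=load('w5')
def P(u,v,z):
    q=onz(w,80+u*400/(800/1300*500),60+v*320/246,z,True); return np.array([q[0]*.98-q[1]*.197,q[0]*.197+q[1]*.98]).round(1)
print('top',P(152,181,54),P(152,195,54)); print('blade',P(40,136,2),P(40,159,2),P(200,136,2))
d=load('d5')
q=lambda u,v,z:(lambda X:np.round(X[0]*.98-X[1]*.197,1))(onz(d,210+(u-308)/2.46,150+v/2.46,z))
print('side blade edges',q(484,222,2),q(504,222,2),'block bottom-ish front/back at near face',q(488,140,30),q(509,140,30))
print(state()['contact_force'])
```

```text
top [545.9 251.4] [555.6 251.4]
blade [542.9 164.2] [563.4 160.4] [541.4 286.9]
side blade edges 544.0 561.7 block bottom-ish front/back at near face 544.6 563.6
[-4.28118908 -1.66561395  8.5960706 ]
```

Emit:
carry_out(
  motion=[
    [255,[0,0,0],[0,0,0]],
    [255,[0,0,0],[0,0,0]],
  ],
)

```text
t: 6.55
tcp_pos: [591.3, 137.8, -6.1]
orientation: [0.153, 1.568, -0.154]
contact_force: [-3.8, -1.3, 6.8]
gripper_width: 29.2
```

End piece at 552 to 554, blade middle at 553. Hold.

Emit:
carry_out(
  motion=[
    [255,[0,0,0],[0,0,0]],
    [255,[0,0,0],[0,0,0]],
    [255,[0,0,0],[0,0,0]],
    [255,[0,0,0],[0,0,0]],
    [255,[0,0,0],[0,0,0]],
    [255,[0,0,0],[0,0,0]],
    [255,[0,0,0],[0,0,0]],
    [255,[0,0,0],[0,0,0]],
    [255,[0,0,0],[0,0,0]],
    [255,[0,0,0],[0,0,0]],
  ],
)

```text
t: 7.8
tcp_pos: [591.2, 137.8, -6.1]
orientation: [0.153, 1.568, -0.153]
contact_force: [-4.0, -1.3, 7.3]
gripper_width: 28.9
```

Emit:
carry_out(
  motion=[
    [255,[0,0,0],[0,0,0]],
    [255,[0,0,0],[0,0,0]],
    [255,[0,0,0],[0,0,0]],
    [255,[0,0,0],[0,0,0]],
    [255,[0,0,0],[0,0,0]],
    [255,[0,0,0],[0,0,0]],
    [255,[0,0,0],[0,0,0]],
    [255,[0,0,0],[0,0,0]],
  ],
)

```text
t: 8.8
tcp_pos: [591.2, 137.8, -6.1]
orientation: [0.153, 1.568, -0.153]
contact_force: [-4.1, -0.9, 7.6]
gripper_width: 29.0
```

Emit:
carry_out(
  motion=[
    [255,[0,0,-4],[0,0,0]],
    [255,[0,0,-10],[0,0,0]],
    [255,[0,0,-18],[0,0,0]],
    [255,[0,0,-26],[0,0,0]],
    [255,[0,0,-34],[0,0,0]],
    [255,[0,0,-42],[0,0,0]],
    [255,[0,0,-50],[0,0,0]],
    [255,[0,0,-58],[0,0,0]],
    [255,[0,0,-66],[0,0,0]],
    [255,[0,0,-74],[0,0,0]],
  ],
)

```text
t: 10.05
tcp_pos: [518.9, 152.2, -6.1]
orientation: [0.153, 1.566, -0.153]
contact_force: [-3.5, -1.8, 7.3]
gripper_width: 29.0
```

Emit:
carry_out(
  motion=[
    [255,[0,0,-7],[0,0,0]],
    [255,[0,0,-13],[0,0,0]],
    [255,[0,0,-19],[0,0,0]],
    [255,[0,0,-24],[0,0,0]],
    [255,[0,0,-28],[0,0,0]],
    [255,[0,0,-31],[0,0,0]],
    [255,[0,0,-33],[0,0,0]],
    [255,[0,0,-34],[0,0,0]],
    [255,[0,0,-34],[0,0,0]],
  ],
)

```text
t: 11.18
tcp_pos: [485.7, 158.8, -6.1]
orientation: [0.153, 1.567, -0.153]
contact_force: [-4.0, -2.0, 6.8]
gripper_width: 28.7
```

```bash
python3 -c "
from h import *
s=state();p=s['tcp_pos'];print(s['t'],s['gripper_width'],s['contact_force'],p,p[0]*.98-p[1]*.197)"
```

```text
11.175 28.69600643538495 [-3.98070127 -1.95556024  6.83152547] [485.66382358 158.83549434  -6.1191766 ] 444.6599547239725
```

Back at the start position, but about 3 N of spring pull remains (before pulling it was 1.3 N), so I ease in a little further until the stop is felt.

Emit:
carry_out(
  motion=[
    [255,[0,0,-0.5],[0,0,0]],
    [255,[0,0,-1],[0,0,0]],
    [255,[0,0,-1],[0,0,0]],
  ],
)

```text
t: 11.55
tcp_pos: [485.5, 158.9, -6.1]
orientation: [0.153, 1.565, -0.153]
contact_force: [-2.1, -1.8, 6.0]
gripper_width: 28.9
```

```bash
python3 -c "
from h import *
s=state();p=s['tcp_pos'];print(s['t'],s['contact_force'],p[0]*.98-p[1]*.197)"
```

```text
11.55 [-2.10167773 -1.82267906  5.9661751 ] 444.48279802758435
```

Emit:
carry_out(
  motion=[
    [255,[0,0,-0.7],[0,0,0]],
    [255,[0,0,-1.5],[0,0,0]],
    [255,[0,0,-1.5],[0,0,0]],
  ],
)

```text
t: 11.92
tcp_pos: [485.6, 158.9, -6.1]
orientation: [0.152, 1.562, -0.153]
contact_force: [3.4, -5.2, 2.9]
gripper_width: 29.3
```

```bash
python3 -c "
from h import *
s=state();p=s['tcp_pos'];print(s['t'],s['contact_force'],p[0]*.98-p[1]*.197)"
```

```text
11.925 [ 3.4371563  -5.20922631  2.86416331] 444.56201631464296
```

The stop now pushes back (+3.4 N) and the tool no longer moves, so the blade is fully in. Release and rise.

Emit:
carry_out(
  motion=[
    [80,[0,0,0],[0,0,0]],
    [0,[0,0,0],[0,0,0]],
    [0,[0,0,0],[0,0,0]],
    [0,[0,0,0],[0,0,0]],
    [0,[0,0,0],[0,0,0]],
    [0,[-10,0,0],[0,0,0]],
    [0,[-40,0,0],[0,0,0]],
    [0,[-80,0,0],[0,0,0]],
    [0,[-120,0,0],[0,0,0]],
    [0,[-140,0,0],[0,0,0]],
  ],
)

```text
t: 13.18
tcp_pos: [485.6, 159.8, 137.1]
orientation: [0.154, 1.56, -0.152]
contact_force: [-0.2, 0.7, -0.5]
gripper_width: 85.1
```

Run:
```python
from h import *
s=state();print(s['t'],s['contact_force'],s['tcp_pos'])
snap('wrist','w6');snap('side','d6')
i=cv2.imread('pics/w6.png');j=cv2.resize(cv2.imread('pics/d6.png')[140:350,160:440],(560,420))
cv2.imwrite('pics/c8.png',cv2.convertScaleAbs(cv2.resize(np.hstack([i,j]),(800,300)),alpha=1.6))
```

```text
13.175 [-0.20178903  0.69385775 -0.5189333 ] [485.62862394 159.76042343 137.08939661]
```

View pics/c8.png

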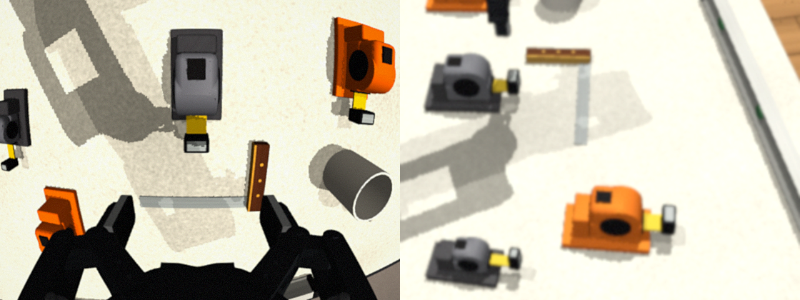

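The final view shows the big end piece back at its start, wrist panel (197,145) and side panel (512,80). The small tape at (520,257) is untouched and the gripper is clear. Handing in.

```bash
python3 -c "
from plant import *
print(job_done())"
```

```text
the job is handed in; nothing more can be done
None
```

I pulled the larger grey tape's end piece out about 108 mm and held it still over the square's blade for about 2.6 s. I then eased it back in at about 65 mm/s or less, let go, and handed the job in at about 13 s.

- **Over the blade:** by tool travel the end piece stood at 552 mm along the pull line and by the camera views between 551 and 554 mm. The blade's middle is at 553 mm, so it was right to within about 2 mm.
- **Back in:** before letting go, the stop pushed back with 3.4 N and the tool moved no further. In the last pictures the end piece looks back at its start, the small tape looks untouched with its blade in, and the gripper is clear with no contact force.
- **What disagreed:** the first grip closed on nothing (opening 0.1 mm). The camera views put the fingertips about 28 mm higher than the reported tool position. I opened, went 28 mm lower, and the second grip held at 29 mm. That first closing pressed on the end piece with about 5 N, and it did not move.

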